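# Steady a rolling objective over the lamp

### The job

Pick up the lens tray by its blue grip and carry it to hang a few centimetres above the round glass of the lamp, with the tray's middle over the middle of the glass; tilt the tray gently to bring the free-running objective trolley on it to a stop with its green band between the yellow marks and keep it there over the lamp for at least four seconds. Never touch the trolley or let it run into an end stop, and leave the other things on the bench alone. Finish while still holding the tray there, with the trolley resting between the marks: the robot then keeps its last pose.

Things in the scene. Friction and masses are not known exactly. Their poses are not given: they have to be found in the camera images.
- tray: Aluminium lens tray, 110 mm (x) x 300 mm (y), about 0.4 kg. Origin at the centre of its underside, z up. Flat bed 8 mm above the underside. Side walls 20 mm high, with yellow marks at y = -20 and +20 mm. End stops 36 mm high, inner faces at y = -144 and +144 mm. From the middle of the -x side a 30 mm wide arm bends over the bed (bar at 74 to 82 mm) and carries the blue grip.
- tray_grip (a point): Middle of the blue grip, on the tray's z axis, 106 mm above the underside. The grip is an upright block, 14 mm thick along the tray's y axis, 32 mm wide along x, from 82 to 126 mm above the underside: pinch it from above along the tray's y axis.
- trolley (a joint): Position of the trolley along the tray's y axis, in m: 0 in the tray's middle, positive towards the tray's +y; it meets an end stop at -0.101 and +0.101. Guide rails keep it on the bed. It runs freely: its acceleration relative to the tray is 9.81 x tilt - tray acceleration along y (tilt positive when the +y end is lower), with a running resistance under 1 mrad of slope.
- trolley_mid (a point): Middle of the brass objective with a green band that lies on the four-wheeled trolley (86 mm long along the tray's y, 60 mm over the wheels, about 0.2 kg). 46 mm above the tray's underside, above the middle of the trolley; the highest part of the trolley's load is 60 mm above the underside.
- lamp_glass (a point): Centre of the lamp's round glass (70 mm diameter), on top of the fixed white lamp base, 150 x 150 mm and 40 mm high; the glass is level and 40 mm above the bench. z up.
- oil: Amber jar, 44 mm diameter, 85 mm high; origin at the centre of its underside. Leave alone.
- dish: Glass dish, 90 mm diameter, 16 mm high; origin at the centre of its underside. Leave alone.
- slidebox: Blue slide box, 90 x 160 x 32 mm; origin at the centre of its underside. Leave alone.
- driver: Screwdriver with a red handle, 160 mm long, lying flat. Leave alone.
- beaker: Glass beaker, 64 mm diameter, 75 mm high; origin at the centre of its underside. Leave alone.
- tipbox: Green tip box, 80 x 120 x 55 mm; origin at the centre of its underside. Leave alone.
Mind the look-alikes: they are no part of the job. Of the things that look like the part that bears lamp_glass, take the one that is farthest to the robot's left at the start.

How it is judged (in metres and radians):
On the way, in this order (a step that is already met when the one before it is completed fails the run):
1. the tray is lifted clear of the bench (height (world z) of tray above 0.02 m), for 0.2 s.
2. the tray hangs over the lamp glass with the trolley between the yellow marks, kept up (horizontal distance between tray and lamp_glass below 0.035 m and z of tray in the frame of lamp_glass between 0.008 and 0.12 m and value of joint trolley between -0.02 and 0.02 m), for 3.6 s.
At the end, for the whole second after the job is handed in: Gripper holds the tray, middle within 35 mm of the glass centre from above, underside 8 to 120 mm over the glass, not touching the lamp, tilt under 0.1 rad, still (0.04 m/s); trolley on the bed within 35 mm of the tray middle, nearly at rest (0.06 m/s) (horizontal distance between tray and lamp_glass below 0.035 m and z of tray in the frame of lamp_glass between 0.008 and 0.12 m and value of joint trolley between -0.035 and 0.035 m and velocity of joint trolley between -0.06 and 0.06 m/s and linear speed of tray below 0.04 m/s and angle between tray's own z axis and vertical below 0.1 rad and contact force between the fingers and tray above 1 N and contact force between tray and lamp below 0.3 N); the arm keeps its last pose, push and grip.
It fails at once if the trolley runs into an end stop (value of joint trolley above 0.0985 m or value of joint trolley below -0.0985 m).
It fails at once if the tray is tipped by more than 0.35 rad (angle between tray's own z axis and vertical above 0.35 rad).
It fails at once if the robot touches the trolley (contact force between any of the fingers, the arm and trolley above 0.5 N).
It fails at once if something else on the bench is moved by more than 30 mm (distance of any of oil, dish, slidebox, driver, beaker, tipbox from where it was at the start of the episode above 0.03 m).
It also fails if it takes over 58 s, if anything falls off the work surface, if the arm or the gripper's body presses on something with over 40 N, if the wrist force passes 120 N, or if a joint passes its speed limit or range.

### The arm

A 6-joint arm with a two-finger parallel gripper is mounted at the origin on the work surface. World frame = base frame: x ahead of the robot, y to its left, z up, the work surface at z = 0. Lengths are in m, angles in degrees, forces in N, time in s.
With the tool pointing down it reaches from about 0.25 to 0.725 m from the base axis. Payload 9.7 kg.
Tool frame: the origin (TCP) lies between the finger pads; the fingertips stand bot.tcp_to_tips ahead of it and the grasp point (between the pads) lies 2 mm behind it (bot.tcp_to_tips is the distance from the TCP to the fingertips, in m); z points along the fingers, y is the line along which they close (so a half turn about z gives the same grasp; the last joint's range is limited). The gripper opens to 85 mm and grips with 20 to 120 N. Pads are 22 mm wide; open, the fingers measure 114 mm over their backs; the gripper's body (76 mm by 85 mm) begins 54 mm behind the grasp point. The pads swing forward as they close: fully open they stand 13 mm farther back than shut.
Start: joints at [-71.792, 4.979, 10.078, 95.1, 0, 90], TCP at [0.172, -0.522, 0.248] pointing down, gripper open.
Joint ranges: [-179.16, 179.16], [-48.56, 103.87], [-65.8, 70.77], [-126.05, 130.52], [-82.76, 87.17], [-180, 180]. Speed limits (degrees/s): [127.2, 127.2, 147.25, 180, 180, 180].

### API

Orientations are given as [roll, pitch, yaw] about the fixed x, y, z axes, in that order (R = Rz(yaw) Ry(pitch) Rx(roll)).
In Python, from workcell import sensors, camera, camera_params, bot gives the robot as it stands.
- The arm moves only by the tool apply_moves, never from a script. Its argument "motion" is a list of rows, each an object with "jaw": the opening, from -1 (shut) to 1 (fully open); "xyz": the shift along the tool's x, y, z in mm, a list of three; "twist": the turn about the tool's z in rad. A call has 1 to 5 rows; each row is the pose to reach, as a shift and turn from the pose commanded when the call began, along the tool's axes at that moment; what a row does not reach only later rows make up. A row lasts 1/8 s, in which the tool goes at most 62.5 mm and 10.7 degrees, less where a joint would pass 70% of its speed; a pose out of reach is approached as far as the arm can. A call with a gripper value outside its range is refused whole. The fingers move at their own pace and stop on an object; "grip_force" is the grip in N (left out, the last holds). Time passes only in rows, so rows that repeat a pose let the fingers close. It gives the time, the measured TCP pose, the force, the opening and the grip force at its end, in the units of the state.
- sensors.get_obs(): the state, without advancing time (a new reading comes with each control period).
- camera(name): name is "side" or "top" or "wrist"; returns (picture, depth): 420x560x3 uint8, red, green, blue; 420x560 float32, m along the optical axis (not along the pixel's ray), 0 where there is no reading.
- camera_params(name): a dict with "mtx" (3x3 intrinsics, pixels), "rvec" (rotation vector, rad) and "tvec" (3), from world to camera coordinates, as OpenCV has them. Camera axes: x right, y down, z forward; pixel columns grow to the right and rows downward; lengths in m; the calibration is good to about 2 mm. The wrist camera is an equidistant fisheye: a pixel r from the principal point sees the ray r / f radians off the axis. A picture is of the moment at which its call begins: read the wrist's pose just before it. camera_params takes no time and is no camera call; for the wrist camera it gives the pose at the moment of the call.
- bot.job_done(): hands the job in; it is judged then, once.
The state is a dict: "time": time; "q": joint angles; "qd": joint speeds; "joint_efforts": joint torques, N m; "ee_pos": TCP position; "tcp_rot": TCP orientation; "wrist_force": force on the tool from outside, world axes, zero at the start; "torque": the same for the moment, N m; "opening": finger opening in m; "grasp_force": force on a finger pad.
Only numpy, scipy, OpenCV 4.12 (cv2) and the standard library are available. Lean on these libraries where they do the work, as an engineer would, in place of code of your own. Each camera call takes 0.05 s, during which the arm holds its last target. There are 200 camera calls.

## Working session

There is one attempt and no reset: what is moved stays moved. The work goes in short steps, Python scripts to look and compute and a tool call to move; the robot and the scene stay as the last step left them, time stands still between calls to the robot, and variables do not carry over. Pictures are saved under pics/ and viewed, at most 10 in all, crops included, and the job is handed in when it is done.

Besides the shell and the picture viewer there is one more tool, called as name([rows], argument=value, ...), one row to a line, values as JSON. apply_moves: Moves the arm, as the interface text tells. Its arguments: {"type":"object","properties":{"motion":{"type":"array","items":{"type":"object","properties":{"jaw":{"type":"number"},"xyz":{"type":"array","items":{"type":"number"}},"twist":{"type":"number"}}}},"grip_force":{"type":"number"}},"required":["motion"]}

```bash
ls; mkdir -p pics; python3 - <<'E'
from workcell import sensors, camera, camera_params, bot
import cv2,numpy as np
for n in ("top","side"):
    p,d=camera(n); np.savez(f"pics/{n}0.npz",p=p,d=d,**camera_params(n)); cv2.imwrite(f"pics/{n}0.png",p[:,:,::-1])
    print(n,camera_params(n))
print(sensors.get_obs(),bot.tcp_to_tips)
E
```

```text
pics
top {'mtx': array([[430.79085176,   0.        , 279.36482278],
       [  0.        , 430.79085176, 216.31177784],
       [  0.        ,   0.        ,   1.        ]]), 'rvec': array([ 2.15711718, -2.16430129,  0.14633521]), 'tvec': array([-0.01370312,  0.59309151,  1.20657598])}
side {'mtx': array([[487.33296828,   0.        , 295.32026658],
       [  0.        , 487.33296828, 208.12833828],
       [  0.        ,   0.        ,   1.        ]]), 'rvec': array([ 0.72914188, -2.41595255,  1.35383653]), 'tvec': array([0.49556809, 0.25000959, 1.18368554])}
{'time': 0.1, 'q': array([-7.17923962e+01,  5.00884959e+00,  1.00381328e+01,  9.50998483e+01,
        5.92645959e-04,  9.00008898e+01]), 'qd': array([ 0.02916224, -0.02988179,  0.19746427, -0.08663743, -0.05351965,
       -0.02467246]), 'joint_efforts': array([ 2.08177662e-03, -5.21562266e+01,  4.65652728e+01,  1.61106919e-02,
        5.72771773e-05,  8.70871077e-06]), 'ee_pos': array([ 0.17179647, -0.52227944,  0.2476376 ]), 'tcp_rot': array([-1.79929435e+02, -5.91549674e-04,  1.82067133e+01]), 'wrist_force': array([-0.68415991,  1.03191066, -0.10218767]), 'torque': array([-0.03528778, -0.01263028,  0.0202481 ]), 'grasp_force': 0.0, 'opening': 0.08541037473866141} 0.017
```

View pics/top0.png

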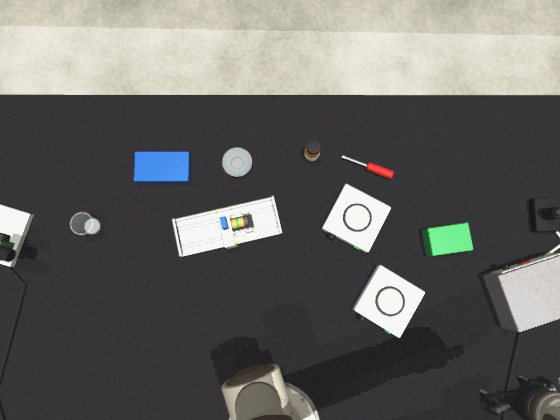

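View pics/side0.png

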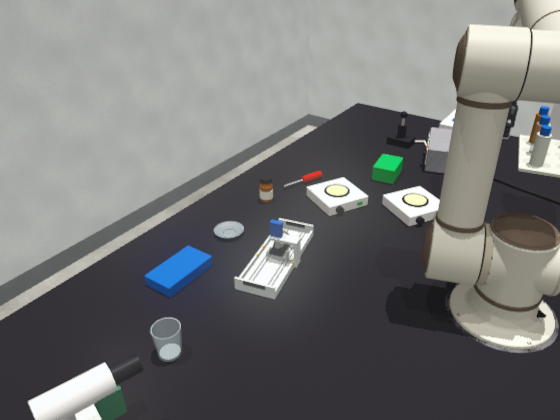

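The top view shows the tray at about (227,227) with its blue grip at (224,223) and the trolley at about (240,223). There are two lamp-like white bases with round glass, at (357,217) and (390,301). The robot's left is image left, so the one at (357,217) should be the lamp. I'll check this with coordinates and a crop.

```bash
cat > h.py <<'E'
import numpy as np,cv2
from workcell import sensors,camera,camera_params,bot
def ray(c,uv):
    R=cv2.Rodrigues(c["rvec"])[0]; t=c["tvec"].ravel()
    d=R.T@np.linalg.solve(c["mtx"],[uv[0],uv[1],1.]); return -R.T@t,d
def plane(c,uv,z):
    o,d=ray(c,uv); return o+d*(z-o[2])/d[2]
def tri(ca,ua,cb,ub):
    (o1,d1),(o2,d2)=ray(ca,ua),ray(cb,ub)
    s=np.linalg.lstsq(np.c_[d1,-d2],o2-o1,rcond=None)[0]
    a,b=o1+s[0]*d1,o2+s[1]*d2; return (a+b)/2,np.linalg.norm(a-b)
def proj(c,P):
    return cv2.projectPoints(np.float64(P).reshape(-1,3),c["rvec"],c["tvec"],c["mtx"],None)[0].reshape(-1,2)
def blobs(img,lo,hi,amin=15):
    hsv=cv2.cvtColor(img,cv2.COLOR_RGB2HSV); m=cv2.inRange(hsv,lo,hi)
    n,l,s,c=cv2.connectedComponentsWithStats(m)
    return [(c[i].round(1),s[i]) for i in range(1,n) if s[i][4]>=amin],l
E
python3 - <<'E'
from h import *
T=np.load("pics/top0.npz");S=np.load("pics/side0.npz")
for n,c in(("T",T),("S",S)):
    print(n,"blue",blobs(c["p"],(105,120,60),(130,255,255))[0])
    print(n,"yellow",blobs(c["p"],(22,60,120),(34,255,255),3)[0])
    print(n,"green",blobs(c["p"],(40,100,60),(85,255,255),3)[0])
    print(n,"cam",ray(c,(280,210)))
p=T["p"]
a=cv2.resize(p[185:270,160:295],None,fx=5.9,fy=5.9,interpolation=2)
cv2.imwrite("pics/c1.png",a[:,:,::-1])
s=S["p"][160:300,230:450]
cv2.imwrite("pics/c2.png",cv2.resize(s,None,fx=3.6,fy=3.6,interpolation=2)[:,:,::-1])
for uv in((357,217),(390,301)): print(plane(T,uv,.04),plane(T,uv,0))
E
```

```text
T blue [(array([162. , 166.5]), array([ 133,  151,   58,   32, 1803], dtype=int32)), (array([223.3, 222.5]), array([220, 217,   8,  12,  66], dtype=int32))]
T yellow [(array([230.2, 206.8]), array([229, 206,   3,   3,   6], dtype=int32)), (array([216.5, 210. ]), array([216, 209,   2,   3,   6], dtype=int32)), (array([233.8, 223.3]), array([231, 219,   7,   9,  36], dtype=int32)), (array([240.7, 221.4]), array([238, 218,   6,   8,  35], dtype=int32)), (array([238., 242.]), array([237, 241,   3,   3,   5], dtype=int32))]
T green [(array([237.2, 222.7]), array([236, 218,   4,  10,  21], dtype=int32)), (array([447.2, 239.1]), array([ 422,  222,   52,   35, 1364], dtype=int32)), (array([356. , 247.5]), array([353, 246,   7,   4,  10], dtype=int32)), (array([386.9, 331.7]), array([384, 330,   7,   4,   9], dtype=int32))]
T cam (array([ 0.43684117, -0.00380182,  1.27158415]), array([ 0.14009054, -0.01105839, -0.99018645]))
S blue [(array([544.4, 120.7]), array([539, 106,  13,  30, 240], dtype=int32)), (array([275.7, 227.5]), array([270, 219,  13,  18, 181], dtype=int32)), (array([178. , 270
[... 276 characters left out ...]
2)), (array([262.8, 246.6]), array([261, 245,   4,   5,   9], dtype=int32)), (array([256.8, 254.6]), array([255, 253,   4,   5,   9], dtype=int32)), (array([292.5, 264. ]), array([291, 261,   3,   8,  10], dtype=int32))]
S green [(array([387. , 168.1]), array([372, 153,  31,  31, 724], dtype=int32)), (array([359.3, 202.8]), array([358, 202,   4,   3,  10], dtype=int32)), (array([109.9, 406.5]), array([ 95, 385,  31,  35, 509], dtype=int32))]
S cam (array([-0.06684586,  1.00783316,  0.83006502]), array([ 0.49257417, -0.6935252 , -0.52668446]))
[ 0.59010349 -0.23970892  0.04      ] [ 0.59508122 -0.24737083  0.        ]
[ 0.35128064 -0.32653245  0.04      ] [ 0.34850176 -0.33701425  0.        ]
```

View pics/c1.png

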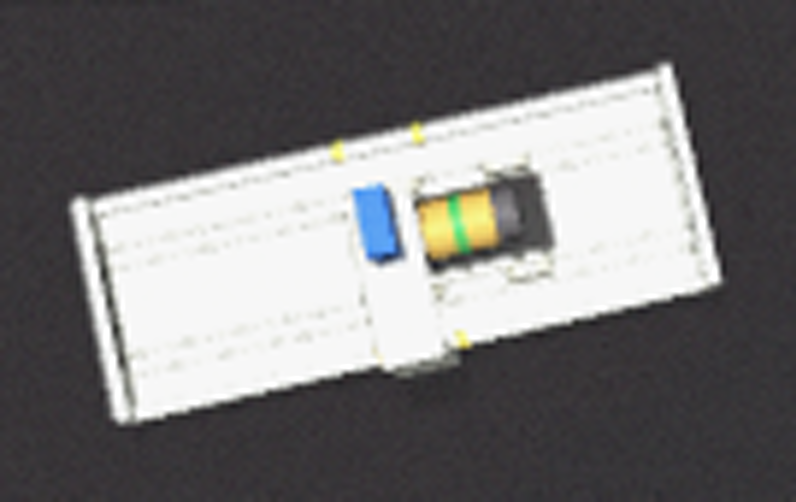

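View pics/c2.png

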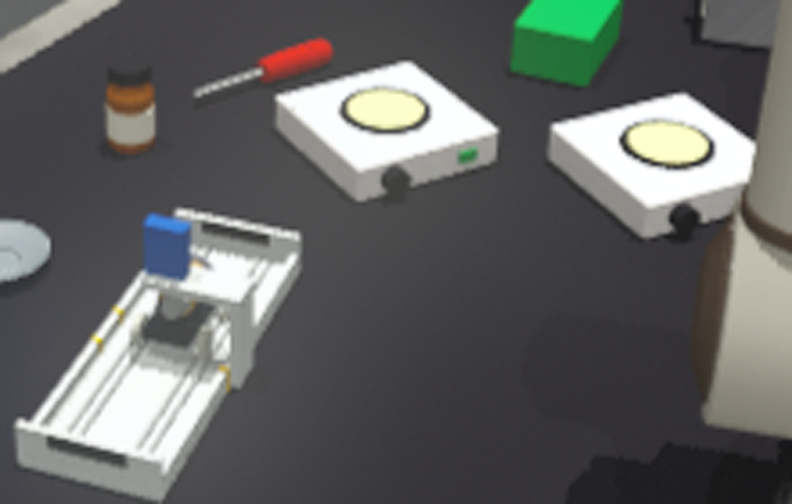

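Crop c2 shows two lamp bases of the same look: A with glass at side (337,190), top (357,217), and B at side (415,200), top (390,301). A has y = -0.24 and B has y = -0.33, so A is farther to the robot's left and is the lamp. In c1 the trolley's green band sits right of the arm, at about -y of the tray. Next I'll measure the grip, the tray yaw and the glass from two views.

```bash
cat > m.py <<'E'
from h import *
def look():
    c={}
    for n in("top","side"):
        k=camera_params(n); k["p"],k["d"]=camera(n); c[n]=k
    return c["top"],c["side"]
E
python3 - <<'E'
from h import *
T=np.load("pics/top0.npz");S=np.load("pics/side0.npz")
g,e=tri(T,(223.3+.0,222.5),S,(275.7,227.5)); print("grip",g,e)
# glass: outer dark ring contours inside white base
def ring(c,x0,y0,x1,y1,dark):
    g=cv2.cvtColor(c["p"],cv2.COLOR_RGB2GRAY)[y0:y1,x0:x1]
    m=(g<dark).astype(np.uint8)
    cs,_=cv2.findContours(m,cv2.RETR_CCOMP,cv2.CHAIN_APPROX_NONE); out=[]
    for k in cs:
        if len(k)>=25:
            E=cv2.fitEllipse(k); out.append((np.array(E[0])+[x0,y0],np.round(E[1],1)))
    return out
print("top",ring(T,338,198,376,236,140)); print("side",ring(S,318,178,357,204,140))
# tray orientation
gr=cv2.cvtColor(T["p"],cv2.COLOR_RGB2GRAY); m=np.zeros_like(gr); m[185:270,160:295]=(gr[185:270,160:295]>150)
cs,_=cv2.findContours(m,cv2.RETR_EXTERNAL,cv2.CHAIN_APPROX_NONE); k=max(cs,key=cv2.contourArea)
h=cv2.boxPoints(cv2.minAreaRect(k)); W=np.array([plane(T,p,.028) for p in h]); print(W.round(4),W.mean(0))
for i in range(4):
    v=W[(i+1)%4]-W[i]; print(np.linalg.norm(v),np.degrees(np.arctan2(v[1],v[0])))
mk=[plane(T,p,.028) for p in((216.5,210),(230.2,206.8),(238,242))]; print("marks",mk)
print("green",plane(T,(237.2,222.7),.06))
for _ in range(3): print(sensors.get_obs()["tcp_rot"])
E
```

```text
grip [0.56708649 0.13692069 0.10878653] 0.0009727735635891914
top [(array([356.63441849, 217.03946114]), array([26.8, 27.6])), (array([356.96763802, 217.02790451]), array([25.6, 26. ]))]
side [(array([336.46669388, 190.00364685]), array([12. , 23.4])), (array([352.70471954, 180.48664594]), array([ 6. , 11.5])), (array([322.49213123, 179.55058146]), array([ 3.5, 21.8]))]
[[ 5.888e-01  2.990e-01  2.800e-02]
 [ 6.553e-01  6.000e-04  2.800e-02]
 [ 5.412e-01 -2.410e-02  2.800e-02]
 [ 4.764e-01  2.712e-01  2.800e-02]] [0.56542959 0.13666543 0.028     ]
0.3057476794133216 -77.43016374678614
0.11678063908206153 -167.7703918252532
0.30235617701285356 102.37543575444471
0.11578418958571114 13.905948645504125
marks [array([0.61326447, 0.16719358, 0.028     ]), array([0.62258072, 0.12744588, 0.028     ]), array([0.51985063, 0.10389143, 0.028     ])]
green [0.57231179 0.10382497 0.06      ]
[-1.79929435e+02 -5.91549674e-04  1.82067133e+01]
[-1.79929435e+02 -5.91549674e-04  1.82067133e+01]
[-1.79929435e+02 -5.91549674e-04  1.82067133e+01]
```

apply_moves([
  {"xyz": [30,-26,0],"twist": 0,"jaw": 1},
  {"xyz": [76,-66,0],"twist": 0,"jaw": 1},
  {"xyz": [122,-106,0],"twist": 0,"jaw": 1},
  {"xyz": [168,-146,0],"twist": 0,"jaw": 1},
  {"xyz": [214,-185,0],"twist": 0,"jaw": 1},
])

```text
time: 0.72
ee_pos: [0.3178, -0.2781, 0.2481]
tcp_rot: [180.0, -0.0, 18.2]
wrist_force: [0.2, -0.3, 0.2]
opening: 0.0854
grasp_force: 0.0
```

apply_moves([
  {"xyz": [46,-40,0],"twist": 0,"jaw": 1},
  {"xyz": [92,-80,0],"twist": 0,"jaw": 1},
  {"xyz": [138,-120,0],"twist": 0,"jaw": 1},
  {"xyz": [184,-160,0],"twist": 0,"jaw": 1},
  {"xyz": [230,-199,0],"twist": 0,"jaw": 1},
])

```text
time: 1.35
ee_pos: [0.4742, -0.0169, 0.2482]
tcp_rot: [180.0, -0.0, 18.2]
wrist_force: [1.2, -0.7, -0.5]
opening: 0.0855
grasp_force: 0.0
```

apply_moves([
  {"xyz": [46,-40,0],"twist": 0,"jaw": 1},
  {"xyz": [92,-80,0],"twist": 0,"jaw": 1},
  {"xyz": [120,-106,0],"twist": 0.05,"jaw": 1},
  {"xyz": [137,-119,0],"twist": 0.1,"jaw": 1},
  {"xyz": [137,-119,0],"twist": 0.1,"jaw": 1},
])

```text
time: 1.98
ee_pos: [0.5681, 0.1323, 0.2471]
tcp_rot: [-179.8, 0.1, 13.1]
wrist_force: [-0.7, 0.1, -0.3]
opening: 0.0854
grasp_force: 0.0
```

```bash
python3 - <<'E'
from h import *
T=np.load("pics/top0.npz");S=np.load("pics/side0.npz")
print("glass",tri(T,(356.8,217.03),S,(336.47,190.0)))
c=camera_params("wrist"); p,d=camera("wrist"); cv2.imwrite("pics/w1.png",p[:,:,::-1])
R=cv2.Rodrigues(c["rvec"])[0]; print(c["mtx"][0,0],c["mtx"][:2,2],"cam",-R.T@c["tvec"].ravel(),R[2])
b,l=blobs(p,(105,120,60),(130,255,255),60); print(b)
f=c["mtx"][0,0]
for cc,s in b:
    v=cc-c["mtx"][:2,2]; r=np.hypot(*v); D=np.r_[v/r*np.sin(r/f),np.cos(r/f)]
    D=R.T@D; o=-R.T@c["tvec"].ravel(); print(o+D*(.126-o[2])/D[2], o+D*(.106-o[2])/D[2])
    # grip top-face orientation
o=sensors.get_obs(); print(o["time"],o["ee_pos"],o["tcp_rot"])
E
```

```text
glass (array([ 0.58972173, -0.23933402,  0.0397754 ]), np.float64(0.000724937693989551))
325.19226210127806 [282.03166405 210.38596011] cam [0.63255579 0.14679555 0.37242611] [-0.25697694 -0.0547833  -0.96486354]
[(array([151. ,  19.1]), array([  83,    0,  133,   45, 4855], dtype=int32)), (array([279.9, 207.6]), array([272, 187,  17,  41, 674], dtype=int32))]
[0.69742657 0.27065655 0.126     ] [0.7026915  0.28070914 0.106     ]
[0.56874744 0.13494259 0.126     ] [0.56356874 0.1339806  0.106     ]
2.025 [0.56765152 0.13158307 0.24757928] [-1.79775581e+02  8.62015453e-02  1.29964534e+01]
```

View pics/w1.png

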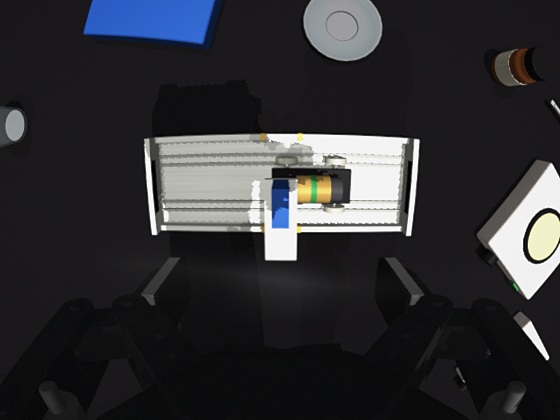

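Wrist view: the tray lies square to the gripper, with the grip at (280,208) and the trolley's green band at (316,190), right of the grip. Descending onto the grip.

apply_moves([
  {"xyz": [0,1,30],"twist": 0,"jaw": 1},
  {"xyz": [-1,1,65],"twist": 0,"jaw": 1},
  {"xyz": [-1,1,100],"twist": 0,"jaw": 1},
  {"xyz": [-1,1,100],"twist": 0,"jaw": 1},
  {"xyz": [-1,1,100],"twist": 0,"jaw": 1},
])

```text
time: 2.65
ee_pos: [0.5672, 0.1303, 0.1501]
tcp_rot: [-179.8, -0.1, 12.9]
wrist_force: [-0.6, 0.6, 0.6]
opening: 0.0853
grasp_force: 0.0
```

```bash
python3 - <<'E'
from h import *
c=camera_params("wrist"); o=sensors.get_obs(); p,d=camera("wrist"); cv2.imwrite("pics/w2.png",p[:,:,::-1])
R=cv2.Rodrigues(c["rvec"])[0]; C=-R.T@c["tvec"].ravel(); f=c["mtx"][0,0]
b,l=blobs(p,(105,120,60),(130,255,255),60)
def wray(uv):
    v=np.array(uv)-c["mtx"][:2,2]; r=np.hypot(*v); return R.T@np.r_[v/r*np.sin(r/f),np.cos(r/f)]
for cc,s in b:
    if 230<cc[0]<330: 
        print(cc,s,C)
        for u in (s[0],s[0]+s[2]): 
            D=wray((u,cc[1])); print(C+D*(.110-C[2])/D[2])
print(o["time"],o["ee_pos"],o["tcp_rot"],o["q"]); o=sensors.get_obs(); print(o["ee_pos"],o["tcp_rot"])
E
```

```text
[273.7 247.6] [ 260  225   28   49 1248] [0.63129045 0.14451301 0.27559064]
[0.56448958 0.14237204 0.11      ]
[0.56798183 0.12745116 0.11      ]
2.65 [0.56718865 0.13030221 0.15007271] [-1.79768354e+02 -9.41099121e-02  1.29398035e+01] [ 12.83150208   8.40449417   2.9675829   84.46941685   0.23182333
 179.89169781]
[0.56752546 0.13048912 0.1504273 ] [-1.79770168e+02 -1.44811805e-01  1.29542871e+01]
```

View pics/w2.png

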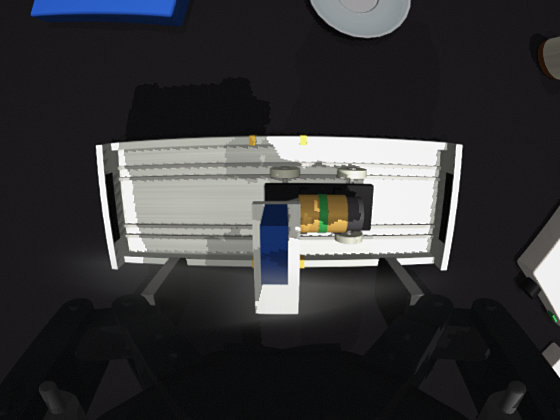

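The last joint is at its 180° stop, which explains the small tilt and offset. I'll turn back slightly.

apply_moves([
  {"xyz": [0,0,0],"twist": -0.025,"jaw": 1},
  {"xyz": [0,0,0],"twist": -0.025,"jaw": 1},
  {"xyz": [0,0,0],"twist": -0.025,"jaw": 1},
])

```text
time: 3.08
ee_pos: [0.5671, 0.1308, 0.1486]
tcp_rot: [-179.8, -0.0, 14.4]
wrist_force: [0.5, -0.5, -0.2]
opening: 0.0852
grasp_force: 0.0
```

The commanded tool axis kept a 0.2° lean from that clip, enough to make the trolley roll. I'll unwind the last joint to its other end so the same clipping cancels the lean.

apply_moves([
  {"xyz": [0,0,-10],"twist": -0.15,"jaw": 1},
  {"xyz": [0,0,-20],"twist": -0.33,"jaw": 1},
  {"xyz": [0,0,-30],"twist": -0.51,"jaw": 1},
  {"xyz": [0,0,-30],"twist": -0.69,"jaw": 1},
  {"xyz": [0,0,-30],"twist": -0.87,"jaw": 1},
])

```text
time: 3.7
ee_pos: [0.5671, 0.1307, 0.1785]
tcp_rot: [-179.9, -0.2, 64.6]
wrist_force: [-0.3, 0.4, -0.6]
opening: 0.0851
grasp_force: 0.0
```

apply_moves([
  {"xyz": [0,0,0],"twist": -0.18,"jaw": 1},
  {"xyz": [0,0,0],"twist": -0.36,"jaw": 1},
  {"xyz": [0,0,0],"twist": -0.54,"jaw": 1},
  {"xyz": [0,0,0],"twist": -0.72,"jaw": 1},
  {"xyz": [0,0,0],"twist": -0.9,"jaw": 1},
])

```text
time: 4.32
ee_pos: [0.567, 0.1307, 0.1783]
tcp_rot: [179.9, -0.2, 116.2]
wrist_force: [-0.1, -0.1, -0.2]
opening: 0.0854
grasp_force: 0.0
```

apply_moves([
  {"xyz": [0,0,0],"twist": -0.18,"jaw": 1},
  {"xyz": [0,0,0],"twist": -0.36,"jaw": 1},
  {"xyz": [0,0,0],"twist": -0.54,"jaw": 1},
  {"xyz": [0,0,0],"twist": -0.72,"jaw": 1},
  {"xyz": [0,0,0],"twist": -0.9,"jaw": 1},
])

```text
time: 4.95
ee_pos: [0.567, 0.1306, 0.1783]
tcp_rot: [179.8, -0.1, 167.7]
wrist_force: [0.3, -0.2, -0.3]
opening: 0.0856
grasp_force: 0.0
```

apply_moves([
  {"xyz": [0,0,0],"twist": -0.18,"jaw": 1},
  {"xyz": [0,0,0],"twist": -0.36,"jaw": 1},
  {"xyz": [0,0,0],"twist": -0.54,"jaw": 1},
  {"xyz": [0,0,0],"twist": -0.72,"jaw": 1},
  {"xyz": [0,0,0],"twist": -0.9,"jaw": 1},
])

```text
time: 5.58
ee_pos: [0.567, 0.1307, 0.1783]
tcp_rot: [179.8, 0.1, -140.7]
wrist_force: [0.3, 0.4, -0.7]
opening: 0.0855
grasp_force: 0.0
```

apply_moves([
  {"xyz": [0,0,0],"twist": -0.18,"jaw": 1},
  {"xyz": [0,0,0],"twist": -0.36,"jaw": 1},
  {"xyz": [0,0,0],"twist": -0.54,"jaw": 1},
  {"xyz": [0,0,0],"twist": -0.72,"jaw": 1},
  {"xyz": [0,0,0],"twist": -0.9,"jaw": 1},
])

```text
time: 6.2
ee_pos: [0.567, 0.1307, 0.1783]
tcp_rot: [179.9, 0.2, -89.1]
wrist_force: [0.0, 0.2, -0.3]
opening: 0.0856
grasp_force: 0.0
```

apply_moves([
  {"xyz": [0,0,0],"twist": -0.18,"jaw": 1},
  {"xyz": [0,0,0],"twist": -0.36,"jaw": 1},
  {"xyz": [0,0,0],"twist": -0.54,"jaw": 1},
  {"xyz": [0,0,0],"twist": -0.72,"jaw": 1},
  {"xyz": [0,0,0],"twist": -0.9,"jaw": 1},
])

```text
time: 6.82
ee_pos: [0.567, 0.1306, 0.1783]
tcp_rot: [-179.9, 0.2, -37.6]
wrist_force: [-0.4, -0.4, -0.4]
opening: 0.0851
grasp_force: 0.0
```

apply_moves([
  {"xyz": [0,0,0],"twist": -0.18,"jaw": 1},
  {"xyz": [0,0,0],"twist": -0.36,"jaw": 1},
  {"xyz": [0,0,0],"twist": -0.54,"jaw": 1},
  {"xyz": [0,0,0],"twist": -0.72,"jaw": 1},
  {"xyz": [0,0,0],"twist": -0.84,"jaw": 1},
])

```text
time: 7.45
ee_pos: [0.567, 0.1307, 0.1783]
tcp_rot: [-179.8, 0.0, 10.5]
wrist_force: [-0.2, -0.9, 0.9]
opening: 0.0853
grasp_force: 0.0
```

apply_moves([
  {"xyz": [0,0,0],"twist": 0,"jaw": 1},
  {"xyz": [0,0,0],"twist": 0,"jaw": 1},
])

```text
time: 7.7
ee_pos: [0.567, 0.1306, 0.1783]
tcp_rot: [-179.8, 0.0, 10.1]
wrist_force: [0.8, -0.0, -0.3]
opening: 0.0856
grasp_force: 0.0
```

```bash
python3 -c "
from h import *
o=sensors.get_obs();print(o['time'],o['ee_pos'],o['tcp_rot'],o['q'])"
```

```text
7.7 [0.56699503 0.13059907 0.17827772] [-1.79767350e+02  1.78534604e-02  1.00736918e+01] [  12.86358607    8.49404952    6.1756362    87.68809501    0.23324305
 -177.21008273]
```

apply_moves([
  {"xyz": [0,0,0],"twist": -0.067,"jaw": 1},
  {"xyz": [0,0,0],"twist": -0.067,"jaw": 1},
  {"xyz": [0,0,0],"twist": -0.067,"jaw": 1},
  {"xyz": [0,0,0],"twist": -0.067,"jaw": 1},
])

```text
time: 8.2
ee_pos: [0.5656, 0.1363, 0.1783]
tcp_rot: [180.0, -0.0, 13.5]
wrist_force: [-0.1, 0.8, 0.3]
opening: 0.0854
grasp_force: 0.0
```

```bash
python3 -c "
from h import *
o=sensors.get_obs();print(o['time'],o['ee_pos'],o['tcp_rot'],o['q'])"
```

```text
8.2 [0.5656442  0.13628922 0.17826528] [ 1.79979139e+02 -4.06121521e-04  1.34589195e+01] [ 1.35565346e+01  8.48594082e+00  6.16543268e+00  8.76791213e+01
 -2.08621357e-02 -1.79902385e+02]
```

apply_moves([
  {"xyz": [1,1,20],"twist": 0.01,"jaw": 1},
  {"xyz": [1,1,45],"twist": 0.01,"jaw": 1},
  {"xyz": [1,1,62],"twist": 0.01,"jaw": 1},
  {"xyz": [1,1,70],"twist": 0.01,"jaw": 1},
  {"xyz": [1,1,70],"twist": 0.01,"jaw": 1},
])

```text
time: 8.82
ee_pos: [0.5667, 0.1356, 0.1081]
tcp_rot: [180.0, 0.0, 12.9]
wrist_force: [-0.7, 0.6, 0.1]
opening: 0.0852
grasp_force: 0.0
```

```bash
python3 - <<'E'
from m import *
o=sensors.get_obs();print(o['time'],o['ee_pos'],o['tcp_rot'],o['q'])
c=camera_params("wrist"); p,d=camera("wrist"); cv2.imwrite("pics/w3.png",p[:,:,::-1])
E
```

```text
8.825 [0.56671898 0.13561441 0.10814066] [1.79980182e+02 2.29759095e-02 1.29322949e+01] [ 1.34666821e+01  8.99667494e+00 -9.98224243e-01  8.00282606e+01
 -1.96033074e-02 -1.79465613e+02]
```

View pics/w3.png

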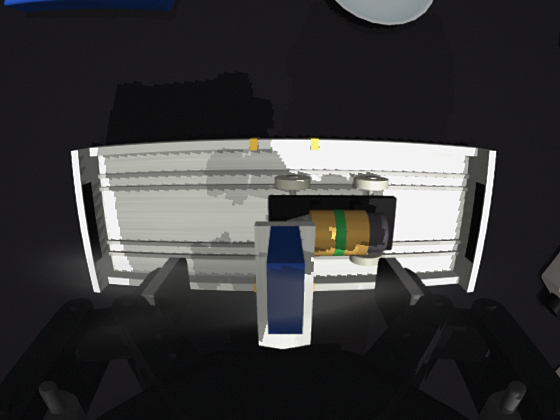

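The grip (column ~285) lies midway between the fingertips (187 and 377), with the marks at 254 and 315 and the green band at 341. Closing now.

apply_moves([
  {"xyz": [0,0,0],"twist": 0,"jaw": 0.5},
  {"xyz": [0,0,0],"twist": 0,"jaw": 0},
  {"xyz": [0,0,0],"twist": 0,"jaw": -0.4},
  {"xyz": [0,0,0],"twist": 0,"jaw": -0.6},
  {"xyz": [0,0,0],"twist": 0,"jaw": -0.7},
], grip_force=40)

```text
time: 9.5
ee_pos: [0.5669, 0.1355, 0.1085]
tcp_rot: [180.0, -0.0, 12.9]
wrist_force: [-0.2, -1.6, 1.1]
opening: 0.0137
grasp_force: 35.4
```

apply_moves([
  {"xyz": [0,0,0],"twist": 0,"jaw": -1},
  {"xyz": [0,0,0],"twist": 0,"jaw": -1},
  {"xyz": [0,0,0],"twist": 0,"jaw": -1},
  {"xyz": [0,0,0],"twist": 0,"jaw": -1},
  {"xyz": [0,0,0],"twist": 0,"jaw": -1},
], grip_force=70)

```text
time: 10.12
ee_pos: [0.567, 0.1355, 0.1086]
tcp_rot: [180.0, -0.0, 12.9]
wrist_force: [-0.1, -3.0, 5.8]
opening: 0.0134
grasp_force: 69.4
```

```bash
cat > w.py <<'E'
from h import *
def wl(save=None):
    """trolley position along tray y (mm) from the wrist view: green band at 60 mm over the underside, grip at 106 mm"""
    c=camera_params("wrist"); o=sensors.get_obs(); p,_=camera("wrist")
    if save: cv2.imwrite(save,p[:,:,::-1])
    R=cv2.Rodrigues(c["rvec"])[0]; C=-R.T@c["tvec"].ravel(); K=c["mtx"]
    hsv=cv2.cvtColor(p,cv2.COLOR_RGB2HSV)
    m=cv2.inRange(hsv,(50,120,40),(85,255,255)); m[:150]=0; m[340:]=0; m[:,:90]=0; m[:,470:]=0
    v,u=np.nonzero(m)
    yaw=np.radians(o["tcp_rot"][2]); ey=np.array([-np.sin(yaw),np.cos(yaw)])
    q=None
    if len(u)>8:
        uv=np.c_[u,v]-K[:2,2]; r=np.hypot(*uv.T); D=np.c_[uv/r[:,None]*np.sin(r/K[0,0])[:,None],np.cos(r/K[0,0])]@R
        z=o["ee_pos"][2]-.108+.058
        P=C+D*((z-C[2])/D[:,2])[:,None]
        q=np.median((P[:,:2]-o["ee_pos"][:2])@ey)*1e3
    return o["time"],q,len(u),o
def report(n=2):
    for i in range(n):
        t,q,k,o=wl(); print("t %.3f trolley %s mm px %d"%(t,None if q is None else round(q,1),k))
    print(o["ee_pos"].round(4),o["tcp_rot"].round(3),o["wrist_force"].round(1),o["grasp_force"],o["opening"],o["q"].round(2))
if __name__=="__main__": report()
E
python3 w.py
```

```text
t 10.125 trolley -33.0 mm px 441
t 10.175 trolley -33.0 mm px 441
[0.567  0.1355 0.1086] [ 1.7996e+02 -2.6000e-02  1.2932e+01] [-0.6 -4.6  5.6] 69.36741828918457 0.013310370701294157 [ 1.3460e+01  8.9700e+00 -9.8000e-01  8.0020e+01 -4.0000e-02 -1.7947e+02]
```

apply_moves([
  {"xyz": [0,0,-6],"twist": 0,"jaw": -1},
  {"xyz": [0,2,-18],"twist": 0,"jaw": -1},
  {"xyz": [0,10,-34],"twist": 0,"jaw": -1},
  {"xyz": [0,22,-50],"twist": 0,"jaw": -1},
  {"xyz": [0,33,-64],"twist": 0,"jaw": -1},
])

```text
time: 10.85
ee_pos: [0.5719, 0.1159, 0.1739]
tcp_rot: [179.4, -0.1, 11.7]
wrist_force: [1.4, -0.4, -7.2]
opening: 0.0135
grasp_force: 68.4
```

```bash
python3 w.py
```

```text
t 10.850 trolley -13.8 mm px 100
t 10.900 trolley -12.2 mm px 106
[0.5725 0.1155 0.1758] [179.376  -0.187  11.628] [-0.4  0.5 -3.4] 68.40826034545898 0.013255588486382653 [  11.69    8.59    6.01   87.23   -0.62 -179.94]
```

The pinch drove the last joint to its stop again, leaving the tray leaning about 11 mrad toward world (-0.0054, +0.010). That lean is fixed in the world, so the tray's yaw now sets the slope seen by the trolley: slope = 0.0114·cos(yaw-28.4°). I'll plan yaw and travel together with a small simulation.

```bash
cat > sim.py <<'E'
import numpy as np
from scipy.ndimage import gaussian_filter1d
dt=.005;n=25
def run(psi_rows,pos_rows,q0,v0,lean,tau=.06,fr=.003):
    """rows: commanded yaw (rad) and xy per 1/8 s row (first entry = now); v0 = relative speed; returns q,v,psi,pos over time"""
    k=len(psi_rows); t=np.arange((k-1)*n+1)/n
    psi=np.interp(t,range(k),psi_rows); pos=np.c_[np.interp(t,range(k),pos_rows[:,0]),np.interp(t,range(k),pos_rows[:,1])]
    f=lambda x:gaussian_filter1d(x,tau/dt/1.,axis=0,mode="nearest")
    psi=f(psi);pos=f(pos); vp=np.gradient(pos,dt,axis=0); a=np.gradient(vp,dt,axis=0); w=np.gradient(psi,dt)
    q,v=q0,v0;Q=[];V=[]
    for i in range(len(t)):
        ey=np.array([-np.sin(psi[i]),np.cos(psi[i])])
        acc=w[i]**2*q+9.81*lean@ey-a[i]@ey-fr*np.tanh(v/.003)
        v+=acc*dt;q+=v*dt;Q.append(q);V.append(v)
    return np.array(Q),np.array(V)
E
cat > plan.py <<'E'
from sim import *
from itertools import product
lean=np.array([-.0054,.0100]); A=np.array([.5725,.1155]);B=np.array([.5897,-.2393])
p0=np.radians(11.6); pn=np.radians(-61.6)
def rows(psi1,hold,k0,N,tot):
    ps=[p0]
    while len(ps)<tot:
        k=len(ps); tgt=psi1 if k<=hold else pn
        ps.append(ps[-1]+np.clip(tgt-ps[-1],-.175,.175))
    s=np.clip((np.arange(tot)-k0)/N,0,1); s=s*s*(3-2*s)
    return np.array(ps),A+s[:,None]*(B-A)
if __name__=="__main__":
    best=[]
    for psi1,hold,k0,N in product(np.radians(range(-125,-69,5)),range(8,26,2),range(0,9,2),range(10,21,2)):
        ps,po=rows(psi1,hold,k0,N,36)
        Q,V=run(ps,po,-.0122,.025,lean); 
        best.append((max(abs(Q))*.4+abs(Q[-1])+.8*abs(V[-1]),round(np.degrees(psi1)),hold,k0,N,max(Q),min(Q),Q[-1],V[-1]))
    best.sort(); 
    for b in best[:12]: print(np.round(b,3))
E
python3 plan.py
```

```text
[ 5.19e-01 -8.00e+01  1.20e+01  8.00e+00  1.00e+01  3.50e-01 -1.20e-02
  3.50e-01  3.70e-02]
[ 5.32e-01 -7.50e+01  1.20e+01  8.00e+00  1.00e+01  3.59e-01 -1.20e-02
  3.59e-01  3.80e-02]
[ 5.39e-01 -8.50e+01  1.20e+01  8.00e+00  1.00e+01  3.61e-01 -1.20e-02
  3.61e-01  4.30e-02]
[ 5.78e-01 -7.50e+01  1.40e+01  8.00e+00  1.00e+01  3.84e-01 -1.20e-02
  3.84e-01  5.10e-02]
[ 5.78e-01 -7.50e+01  1.40e+01  8.00e+00  1.20e+01  3.86e-01 -1.20e-02
  3.86e-01  4.80e-02]
[ 5.81e-01 -8.00e+01  1.40e+01  8.00e+00  1.20e+01  3.85e-01 -1.20e-02
  3.85e-01  5.20e-02]
[ 5.91e-01 -8.00e+01  1.20e+01  8.00e+00  1.20e+01  3.94e-01 -1.20e-02
  3.94e-01  5.00e-02]
[ 5.95e-01 -7.50e+01  1.20e+01  8.00e+00  1.20e+01  3.97e-01 -1.20e-02
  3.97e-01  4.90e-02]
[ 5.96e-01 -8.50e+01  1.00e+01  8.00e+00  1.00e+01  3.97e-01 -1.20e-02
  3.97e-01  5.00e-02]
[ 5.99e-01 -7.00e+01  1.20e+01  8.00e+00  1.00e+01  3.99e-01 -1.20e-02
  3.99e-01  5.00e-02]
[ 6.02e-01 -8.00e+01  1.40e+01  8.00e+00  1.00e+01  3.96e-01 -1.20e-02
  3.96e-01  6.10e-02]
[ 6.03e-01 -8.50e+01  1.20e+01  8.00e+00  1.20e+01  4.00e-01 -1.20e-02
  4.00e-01  5.30e-02]
```

```bash
cat > opt.py <<'E'
import sim; sim.dt=.0125; sim.n=10
from sim import *
from scipy.optimize import least_squares
B=np.array([.5897,-.2393])
def plan(p0,A,q0,v0,lean,K=28,pn=None,iters=25,psi_w=1):
    L=np.hypot(*lean); dn=np.arctan2(lean[1],lean[0]); pn=dn-np.pi if pn is None else pn   # tray y at right angles to downhill
    def unpack(x):
        X=x.reshape(K,3); ps=np.r_[p0,p0+np.cumsum(X[:,0])]; po=np.vstack([A,A+np.cumsum(X[:,1:],0)])
        ps=np.r_[ps,ps[-1],ps[-1],ps[-1]]; po=np.vstack([po,po[-1],po[-1],po[-1]]); return ps,po
    def res(x):
        ps,po=unpack(x); Q,V=run(ps,po,q0,v0,lean); X=x.reshape(K,3)
        r=np.hypot(*po.T)
        return np.r_[Q[::5]/.03, Q[-10:]/.002, V[-10:]/.002,(ps[-1]-pn)/.01,(po[-1]-B)/.002,
          X[:,0]/.12*.3,(X[:,1:]/.04*.3).ravel(),np.diff(np.r_[0,X[:,0],0])/.06*.5,(np.diff(np.vstack([[0,0],X[:,1:],[0,0]]),axis=0)/.012*.5).ravel(),
          np.maximum(0,np.abs(X[:,0])-.16)/.003,np.maximum(0,np.hypot(X[:,1],X[:,2])-.05)/.001,np.maximum(0,r-.69)/.003]
    x=np.zeros((K,3)); x[:,0]=(pn-p0)/K; x[:,1:]=(B-A)/K
    s=least_squares(res,x.ravel(),max_nfev=iters); ps,po=unpack(s.x); Q,V=run(ps,po,q0,v0,lean)
    return ps,po,Q,V,s.cost
def moves(ps,po,dz=None):
    """cumulative rows per 5-row call in tool axes (tool x = tray x, tool y = -tray y)"""
    out=[]
    for i in range(0,len(ps)-1,5):
        c,s=np.cos(ps[i]),np.sin(ps[i])
        for j in range(i+1,min(i+6,len(ps))):
            d=po[j]-po[i]; out.append((j,round((d[0]*c+d[1]*s)*1e3),round((d[0]*s-d[1]*c)*1e3),round(-(ps[j]-ps[i]),3)))
    return out
E
cat > p1.py <<'E'
from opt import *
lean=np.array([-.0054,.0100])
ps,po,Q,V,c=plan(np.radians(11.6),np.array([.5725,.1155]),-.0122,.025,lean)
print(c,Q.min(),Q.max(),Q[-1],V[-1]); 
for m in moves(ps,po): print(m, np.degrees(ps[m[0]]).round(0),po[m[0]].round(3),(Q[m[0]*10]*1e3).round(0),(V[m[0]*10]*1e3).round(0))
for dv,dq in((.01,0),(-.01,0)): print(run(ps,po,-.0122,.025+dv,lean)[0][::50].round(3))
E
time timeout 400 python3 p1.py
```

```text
1.6171803201518222 -0.011826370456065183 0.0004539942311982227 -9.655606328428233e-08 -1.305881678160405e-06
(1, -8, 12, np.float64(0.039)) 9.0 [0.567 0.102] -5.0 55.0
(2, -23, 17, np.float64(0.11)) 5.0 [0.553 0.094] -1.0 21.0
(3, -42, 16, np.float64(0.207)) -0.0 [0.534 0.091] 0.0 1.0
(4, -64, 12, np.float64(0.321)) -7.0 [0.512 0.091] 0.0 -4.0
(5, -86, 6, np.float64(0.444)) -14.0 [0.49  0.093] -0.0 -2.0
(6, -21, 3, np.float64(0.124)) -21.0 [0.469 0.095] -0.0 1.0
(7, -39, 5, np.float64(0.243)) -28.0 [0.451 0.097] -0.0 2.0
(8, -52, 8, np.float64(0.353)) -34.0 [0.437 0.098] 0.0 1.0
(9, -61, 11, np.float64(0.452)) -40.0 [0.428 0.097] 0.0 1.0
(10, -65, 16, np.float64(0.536)) -45.0 [0.423 0.093] 0.0 0.0
(11, 4, 6, np.float64(0.071)) -49.0 [0.422 0.086] 0.0 0.0
(12, 13, 11, np.float64(0.13)) -52.0 [0.424 0.076] 0.0 -0.0
(13, 26, 17, np.float64(0.176)) -55.0 [0.429 0.063] 0.0 -0.0
(14, 43, 23, np.float64(0.213)) -57.0 [0.437 0.046] 0.0 -0.0
(15, 63, 30, np.float64(0.241)) -58.0 [0.447 0.027] 0.0 -0.0
(16, 24, 2, np.float64(0.021)) -60.0 [0.458 0.006] 0.0 -0.0
(17, 50, 3, np.float64(0.036)) -
[... 348 characters left out ...]
, 0, np.float64(0.006)) -62.0 [ 0.55  -0.166] 0.0 0.0
(24, 107, 0, np.float64(0.006)) -62.0 [ 0.562 -0.187] 0.0 -0.0
(25, 129, 0, np.float64(0.005)) -62.0 [ 0.572 -0.206] 0.0 -0.0
(26, 18, 0, np.float64(-0.002)) -62.0 [ 0.58  -0.222] 0.0 -0.0
(27, 30, 0, np.float64(-0.005)) -62.0 [ 0.586 -0.233] 0.0 -0.0
(28, 38, 0, np.float64(-0.008)) -62.0 [ 0.59  -0.239] 0.0 -0.0
(29, 38, 0, np.float64(-0.008)) -62.0 [ 0.59  -0.239] 0.0 -0.0
(30, 38, 0, np.float64(-0.008)) -62.0 [ 0.59  -0.239] 0.0 -0.0
(31, 0, 0, np.float64(-0.0)) -62.0 [ 0.59  -0.239] -0.0 -0.0
[-0.012  0.006  0.014  0.022  0.03   0.036  0.041]
[-0.012 -0.007 -0.014 -0.022 -0.029 -0.036 -0.041]
real	0m12.083s
user	0m20.733s
sys	0m0.262s
```

apply_moves([
  {"xyz": [-8,12,-4],"twist": 0.039,"jaw": -1},
  {"xyz": [-23,17,-10],"twist": 0.11,"jaw": -1},
  {"xyz": [-42,16,-18],"twist": 0.207,"jaw": -1},
  {"xyz": [-64,12,-26],"twist": 0.321,"jaw": -1},
  {"xyz": [-86,6,-32],"twist": 0.444,"jaw": -1},
])

```text
time: 11.58
ee_pos: [0.4872, 0.0926, 0.2042]
tcp_rot: [179.4, -0.2, -14.1]
wrist_force: [-1.3, -0.4, -6.2]
opening: 0.0132
grasp_force: 68.6
```

```bash
python3 w.py
```

```text
t 11.575 trolley 24.0 mm px 434
t 11.625 trolley 25.0 mm px 452
[0.4851 0.0928 0.2053] [ 1.79461e+02 -1.68000e-01 -1.43850e+01] [ 2.7  0.4 -3.4] 68.6772608757019 0.012993494418092867 [  11.14   -3.3    -3.06   90.32   -0.56 -154.48]
```

```bash
cat > p2.py <<'E'
from opt import *
import sys
a=eval(sys.argv[1])  # yaw deg,x,y,q,v,leanx,leany,K
lean=np.array(a[5:7])
kw=dict(pn=np.radians(a[8])) if len(a)>8 else {}
ps,po,Q,V,c=plan(np.radians(a[0]),np.array(a[1:3]),a[3],a[4],lean,K=a[7],**kw)
print(c,Q.min(),Q.max(),Q[-1],V[-1])
for m in moves(ps,po)[:10]: print(m[0],m[1],m[2],float(m[3]),np.degrees(ps[m[0]]).round(0),po[m[0]].round(3),(Q[m[0]*10]*1e3).round(0),(V[m[0]*10]*1e3).round(0))
print(np.c_[np.degrees(ps),po][::5].round(3).tolist())
E
python3 p2.py "(-14.4,.4849,.0929,.025,.02,-.001,.0098,26)"
```

```text
3.388044022885306 -0.0018280378256470555 0.025604769149050553 1.63463765926362e-06 1.9498428254953866e-06
1 -2 -5 0.057 -18.0 [0.485 0.099] 23.0 -56.0
2 -4 -28 0.157 -23.0 [0.488 0.121] 12.0 -95.0
3 -8 -48 0.286 -31.0 [0.489 0.142] 3.0 -56.0
4 -13 -64 0.435 -39.0 [0.488 0.158] -1.0 -15.0
5 -17 -75 0.591 -48.0 [0.487 0.17 ] -2.0 3.0
6 -7 -7 0.155 -57.0 [0.488 0.181] -1.0 6.0
7 -10 -15 0.304 -66.0 [0.491 0.188] -1.0 3.0
8 -9 -22 0.44 -73.0 [0.498 0.192] -0.0 2.0
9 -3 -28 0.561 -80.0 [0.506 0.191] -0.0 1.0
10 7 -31 0.665 -86.0 [0.515 0.185] 0.0 1.0
[[-14.4, 0.485, 0.093], [-48.24, 0.487, 0.17], [-86.324, 0.515, 0.185], [-100.179, 0.556, 0.087], [-93.328, 0.576, -0.089], [-84.546, 0.589, -0.23]]
```

apply_moves([
  {"xyz": [-2,-5,0],"twist": 0.057,"jaw": -1},
  {"xyz": [-4,-28,0],"twist": 0.157,"jaw": -1},
  {"xyz": [-8,-48,0],"twist": 0.286,"jaw": -1},
  {"xyz": [-13,-64,0],"twist": 0.435,"jaw": -1},
  {"xyz": [-17,-75,0],"twist": 0.591,"jaw": -1},
])

```text
time: 12.3
ee_pos: [0.4897, 0.1705, 0.2029]
tcp_rot: [179.7, -0.5, -47.8]
wrist_force: [0.2, -0.7, -6.5]
opening: 0.0134
grasp_force: 68.7
```

apply_moves([
  {"xyz": [-7,-7,0],"twist": 0.155,"jaw": -1},
  {"xyz": [-10,-15,0],"twist": 0.304,"jaw": -1},
  {"xyz": [-9,-22,0],"twist": 0.44,"jaw": -1},
  {"xyz": [-3,-28,0],"twist": 0.561,"jaw": -1},
  {"xyz": [7,-31,0],"twist": 0.665,"jaw": -1},
])

```text
time: 12.92
ee_pos: [0.5176, 0.1857, 0.2028]
tcp_rot: [-180.0, -0.6, -85.8]
wrist_force: [0.4, 0.2, -6.8]
opening: 0.0132
grasp_force: 68.7
```

```bash
python3 w.py
```

```text
t 12.925 trolley -44.0 mm px 407
t 12.975 trolley -44.6 mm px 414
[0.5185 0.185  0.2026] [-179.939   -0.621  -86.16 ] [-0.8 -0.8 -6.2] 68.75017762184143 0.013199439987216139 [ 19.93   4.44   4.44  90.11  -0.61 -73.91]
```

```bash
cat > fit.py <<'E'
from sim import *
from scipy.optimize import fsolve
r=np.array([[0,0,0],[-2,-5,.057],[-4,-28,.157],[-8,-48,.286],[-13,-64,.435],[-17,-75,.591]])
r2=np.array([[-7,-7,.155],[-10,-15,.304],[-9,-22,.44],[-3,-28,.561],[7,-31,.665]])
def seg(p0,A,r):
    c,s=np.cos(p0),np.sin(p0); d=r[:,:2]/1e3
    return p0-r[:,2],A+np.c_[c*d[:,0]+s*d[:,1],s*d[:,0]-c*d[:,1]]
p,a=seg(np.radians(-14.4),np.array([.4849,.0929]),r); p2,a2=seg(p[-1],a[-1],r2)
ps=np.r_[p,p2,p2[-1]];po=np.vstack([a,a2,a2[-1]])
for lean in([-.0005,.0098],[-.001,.0098],[-.0018,.0105],[-.003,.01]):
  for k in(1,.7,.4,0):
    for v0 in(.02,0,-.02):
      Q,V=run(ps,po,.025,v0,np.array(lean)*k,fr=.003); i=int(10.4*n); print(lean,k,v0,Q[i].round(3),V[i].round(3),Q[5*n].round(3))
E
python3 fit.py
```

```text
[-0.0005, 0.0098] 1 0.02 0.003 0.055 -0.003
[-0.0005, 0.0098] 1 0 -0.031 0.019 -0.016
[-0.0005, 0.0098] 1 -0.02 -0.067 -0.02 -0.03
[-0.0005, 0.0098] 0.7 0.02 -0.018 0.028 -0.008
[-0.0005, 0.0098] 0.7 0 -0.053 -0.01 -0.022
[-0.0005, 0.0098] 0.7 -0.02 -0.089 -0.05 -0.035
[-0.0005, 0.0098] 0.4 0.02 -0.04 -0.001 -0.014
[-0.0005, 0.0098] 0.4 0 -0.075 -0.04 -0.027
[-0.0005, 0.0098] 0.4 -0.02 -0.111 -0.079 -0.04
[-0.0005, 0.0098] 0 0.02 -0.069 -0.041 -0.021
[-0.0005, 0.0098] 0 0 -0.104 -0.08 -0.034
[-0.0005, 0.0098] 0 -0.02 -0.14 -0.119 -0.047
[-0.001, 0.0098] 1 0.02 0.0 0.05 -0.003
[-0.001, 0.0098] 1 0 -0.034 0.014 -0.017
[-0.001, 0.0098] 1 -0.02 -0.07 -0.025 -0.03
[-0.001, 0.0098] 0.7 0.02 -0.02 0.025 -0.009
[-0.001, 0.0098] 0.7 0 -0.055 -0.014 -0.022
[-0.001, 0.0098] 0.7 -0.02 -0.091 -0.053 -0.035
[-0.001, 0.0098] 0.4 0.02 -0.041 -0.003 -0.014
[-0.001, 0.0098] 0.4 0 -0.076 -0.042 -0.027
[-0.001, 0.0098] 0.4 -0.02 -0.112 -0.082 -0.04
[-0.001, 0.0098] 0 0.02 -0.069 -0.041 -0.021
[-0.001, 0.0098] 0 0 -0.104 -0.08 -0.034
[-0.001, 0.0098] 0 -0.02 -0.14 -0.119 -0.047
[-0.0018, 0.0105] 1 0.02 0
[... 334 characters left out ...]
.027
[-0.0018, 0.0105] 0.4 -0.02 -0.111 -0.082 -0.04
[-0.0018, 0.0105] 0 0.02 -0.069 -0.041 -0.021
[-0.0018, 0.0105] 0 0 -0.104 -0.08 -0.034
[-0.0018, 0.0105] 0 -0.02 -0.14 -0.119 -0.047
[-0.003, 0.01] 1 0.02 -0.008 0.033 -0.004
[-0.003, 0.01] 1 0 -0.043 -0.005 -0.018
[-0.003, 0.01] 1 -0.02 -0.079 -0.044 -0.031
[-0.003, 0.01] 0.7 0.02 -0.026 0.011 -0.009
[-0.003, 0.01] 0.7 0 -0.061 -0.027 -0.023
[-0.003, 0.01] 0.7 -0.02 -0.097 -0.067 -0.036
[-0.003, 0.01] 0.4 0.02 -0.044 -0.011 -0.014
[-0.003, 0.01] 0.4 0 -0.08 -0.05 -0.028
[-0.003, 0.01] 0.4 -0.02 -0.116 -0.089 -0.041
[-0.003, 0.01] 0 0.02 -0.069 -0.041 -0.021
[-0.003, 0.01] 0 0 -0.104 -0.08 -0.034
[-0.003, 0.01] 0 -0.02 -0.14 -0.119 -0.047
```

```bash
python3 w.py; python3 p2.py "(-86.2,.5187,.1848,-.0455,-.012,-.002,.0106,28)"
```

```text
t 13.025 trolley -43.1 mm px 424
t 13.075 trolley -41.9 mm px 424
[0.5175 0.1854 0.2028] [-179.987   -0.593  -85.612] [ 1.   0.1 -6.5] 68.72025847434998 0.012899788114760316 [ 20.     4.36   4.38  90.16  -0.57 -74.39]
6.11212420450544 -0.04618608748664965 0.00268068018405074 1.0500980079228948e-05 1.827741399871959e-05
1 -1 -8 -0.028 -85.0 [0.526 0.186] -43.0 86.0
2 0 15 -0.063 -83.0 [0.503 0.184] -24.0 172.0
3 2 34 -0.096 -81.0 [0.485 0.181] -6.0 106.0
4 6 40 -0.123 -79.0 [0.479 0.176] 2.0 32.0
5 13 38 -0.143 -78.0 [0.481 0.17 ] 3.0 -4.0
6 11 -3 -0.012 -77.0 [0.486 0.16 ] 2.0 -9.0
7 24 -5 -0.016 -77.0 [0.491 0.147] 1.0 -5.0
8 41 -7 -0.014 -77.0 [0.496 0.131] 0.0 -3.0
9 59 -8 -0.007 -78.0 [0.502 0.113] -0.0 -2.0
10 79 -10 0.005 -78.0 [0.508 0.095] -0.0 -2.0
[[-86.2, 0.519, 0.185], [-78.032, 0.481, 0.17], [-78.314, 0.508, 0.095], [-83.282, 0.536, 0.0], [-86.015, 0.56, -0.089], [-81.81, 0.583, -0.198], [-79.31, 0.59, -0.239]]
```

apply_moves([
  {"xyz": [2,3,0],"twist": -0.01,"jaw": -1},
  {"xyz": [8,10,0],"twist": -0.035,"jaw": -1},
  {"xyz": [18,18,0],"twist": -0.07,"jaw": -1},
  {"xyz": [26,25,0],"twist": -0.095,"jaw": -1},
  {"xyz": [30,28,0],"twist": -0.105,"jaw": -1},
])

```text
time: 13.75
ee_pos: [0.4912, 0.1534, 0.2041]
tcp_rot: [-180.0, -0.6, -79.6]
wrist_force: [0.4, 0.2, -5.5]
opening: 0.013
grasp_force: 68.7
```

```bash
cat > w.py <<'E'
from h import *
def wl(save=None):
    """trolley position along tray y (m) from the wrist view: band top 58 mm over the underside"""
    c=camera_params("wrist"); o=sensors.get_obs(); p,_=camera("wrist")
    R=cv2.Rodrigues(c["rvec"])[0]; C=-R.T@c["tvec"].ravel(); K=c["mtx"]
    m=cv2.inRange(cv2.cvtColor(p,cv2.COLOR_RGB2HSV),(50,120,40),(85,255,255)); m[:150]=0; m[340:]=0; m[:,:90]=0; m[:,470:]=0
    v,u=np.nonzero(m); yaw=np.radians(o["tcp_rot"][2]); ey=np.array([-np.sin(yaw),np.cos(yaw)])
    uv=np.c_[u,v]-K[:2,2]; r=np.hypot(*uv.T); D=np.c_[uv/r[:,None]*np.sin(r/K[0,0])[:,None],np.cos(r/K[0,0])]@R
    P=C+D*((o["ee_pos"][2]-.05-C[2])/D[:,2])[:,None]
    q=np.median((P[:,:2]-o["ee_pos"][:2])@ey)
    rr,pp=np.radians(o["tcp_rot"][:2]); a,b=np.sin(pp)*np.cos(rr),-np.sin(rr); cy,sy=np.cos(yaw),np.sin(yaw)
    return o["time"],q,yaw,o["ee_pos"],-np.array([cy*a-sy*b,sy*a+cy*b]),len(u),o
import sys
if __name__=="__main__":
    S=[wl() for _ in range(int(sys.argv[1]) if len(sys.argv)>1 else 3)]
    y=np.mean([s[2] for s in S]); ey=np.array([-np.sin(y),np.cos(y)]); t=np.array([s[0] for s in S])
    w=[s[1]+s[3][:2]@ey for s in S]; lean=np.mean([s[4] for s in S],0)
    print("t %.3f q mm"%t[-1],[round(s[1]*1e3,1) for s in S],"world v mm/s",(np.polyfit(t,w,1)[0]*1e3).round(1),"px",S[-1][5])
    print("yaw",np.degrees(y).round(2),"pos",S[-1][3].round(4),"lean",lean.round(4),"slope mrad",(lean@ey*1e3).round(2),"grip",round(S[-1][6]["grasp_force"],1))
E
python3 w.py 3
```

```text
t 13.850 q mm [np.float64(-7.9), np.float64(-7.9), np.float64(-8.5)] world v mm/s -2.3 px 103
yaw -79.64 pos [0.4915 0.1536 0.204 ] lean [-0.0024  0.0098] slope mrad -0.6 grip 68.7
```

apply_moves([
  {"xyz": [4,0,0],"twist": -0.02,"jaw": -1},
  {"xyz": [14,-1,0],"twist": -0.045,"jaw": -1},
  {"xyz": [30,-2,0],"twist": -0.07,"jaw": -1},
  {"xyz": [50,-3,0],"twist": -0.083,"jaw": -1},
  {"xyz": [70,-4,0],"twist": -0.083,"jaw": -1},
])

```text
time: 14.52
ee_pos: [0.5085, 0.0853, 0.2043]
tcp_rot: [180.0, -0.6, -74.8]
wrist_force: [0.1, 0.2, -5.9]
opening: 0.013
grasp_force: 68.7
```

```bash
python3 w.py 2
```

```text
t 14.575 q mm [np.float64(-11.9), np.float64(-11.9)] world v mm/s -2.0 px 113
yaw -74.87 pos [0.5089 0.0833 0.2043] lean [-0.002   0.0107] slope mrad 0.84 grip 68.6
```

apply_moves([
  {"xyz": [12,0,0],"twist": 0,"jaw": -1},
  {"xyz": [38,1,0],"twist": 0,"jaw": -1},
  {"xyz": [72,2,0],"twist": 0,"jaw": -1},
  {"xyz": [108,3,0],"twist": 0,"jaw": -1},
  {"xyz": [144,4,0],"twist": 0,"jaw": -1},
])

```text
time: 15.25
ee_pos: [0.5421, -0.0553, 0.2059]
tcp_rot: [180.0, -0.6, -74.9]
wrist_force: [0.3, 0.3, -6.1]
opening: 0.0132
grasp_force: 68.7
```

```bash
python3 w.py 2
```

```text
t 15.300 q mm [np.float64(-10.2), np.float64(-10.2)] world v mm/s -4.0 px 114
yaw -74.91 pos [ 0.5429 -0.059   0.2057] lean [-0.0023  0.0112] slope mrad 0.69 grip 68.6
```

apply_moves([
  {"xyz": [22,0,0],"twist": 0,"jaw": -1},
  {"xyz": [58,1,0],"twist": 0,"jaw": -1},
  {"xyz": [94,3,0],"twist": 0,"jaw": -1},
  {"xyz": [126,4,0],"twist": 0,"jaw": -1},
  {"xyz": [150,5,0],"twist": 0,"jaw": -1},
])

```text
time: 15.98
ee_pos: [0.5763, -0.2017, 0.2072]
tcp_rot: [179.9, -0.6, -74.9]
wrist_force: [1.0, 0.5, -5.4]
opening: 0.013
grasp_force: 68.6
```

apply_moves([
  {"xyz": [17,1,0],"twist": 0,"jaw": -1},
  {"xyz": [28,2,0],"twist": 0,"jaw": -1},
  {"xyz": [35,3,0],"twist": 0,"jaw": -1},
  {"xyz": [37,3,0],"twist": 0,"jaw": -1},
])

```text
time: 16.48
ee_pos: [0.5828, -0.2368, 0.2078]
tcp_rot: [180.0, -0.6, -74.9]
wrist_force: [0.3, -0.3, -6.4]
opening: 0.0132
grasp_force: 68.6
```

```bash
python3 w.py 3
```

```text
t 16.575 q mm [np.float64(-4.0), np.float64(-4.0), np.float64(-4.0)] world v mm/s 0.7 px 109
yaw -74.9 pos [ 0.5828 -0.2366  0.2079] lean [-0.002   0.0098] slope mrad 0.62 grip 68.6
```

apply_moves([
  {"xyz": [0,0,0],"twist": 0,"jaw": -1},
  {"xyz": [0,0,0],"twist": 0,"jaw": -1},
  {"xyz": [0,0,0],"twist": 0,"jaw": -1},
  {"xyz": [0,0,0],"twist": 0,"jaw": -1},
  {"xyz": [0,0,0],"twist": 0,"jaw": -1},
])

```text
time: 17.25
ee_pos: [0.5827, -0.2369, 0.2078]
tcp_rot: [180.0, -0.6, -74.9]
wrist_force: [-0.1, 0.7, -6.1]
opening: 0.0131
grasp_force: 68.6
```

```bash
python3 w.py 2; python3 - <<'E'
from h import *
ims=[]
for n in("top","side"):
    c=camera_params(n);p,d=camera(n); u,v=proj(c,[.5828,-.2366,.13])[0]; x,y=int(u),int(v)
    ims.append(cv2.resize(p[max(0,y-70):y+70,max(0,x-90):x+90],(396,308),interpolation=2)); print(n,blobs(p,(45,120,50),(85,255,255),4)[0])
c=camera("wrist")[0]; cv2.imwrite("pics/f.png",np.vstack([np.hstack(ims),cv2.resize(c[150:320,100:460],(792,290))])[:,:,::-1])
E
```

```text
t 17.300 q mm [np.float64(-3.7), np.float64(-3.7)] world v mm/s -0.0 px 110
yaw -74.91 pos [ 0.5827 -0.2369  0.2078] lean [-0.002   0.0099] slope mrad 0.68 grip 68.6
top [(array([454.5, 240.3]), array([431, 222,  43,  34, 880], dtype=int32))]
side [(array([390.5, 165.4]), array([374, 153,  29,  31, 462], dtype=int32)), (array([359.4, 202.9]), array([358, 202,   4,   3,   9], dtype=int32)), (array([439.5, 213.5]), array([438, 212,   4,   4,  10], dtype=int32))]
```

View pics/f.png

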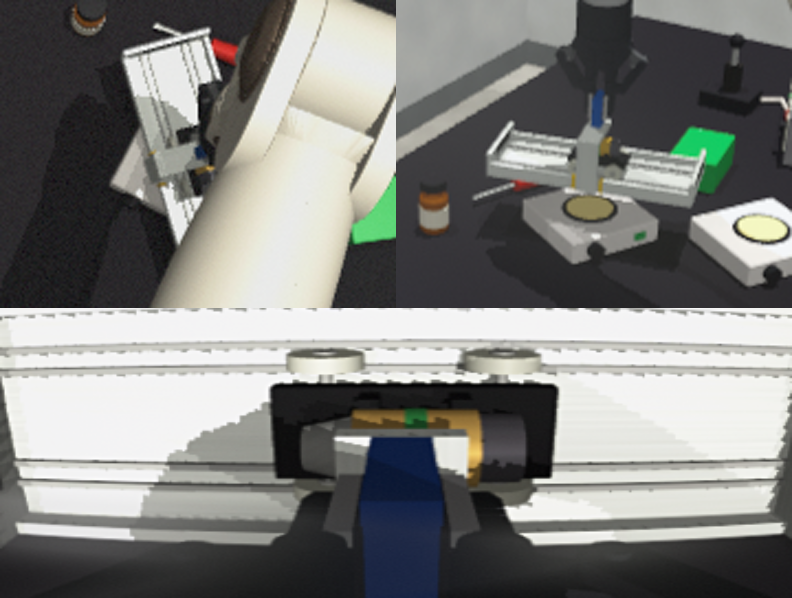

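The picture shows the tray hanging over the left lamp (glass at (588,207) in the side panel). The green band at (415,417) in the wrist panel is nearly centred on the grip, and the trolley is at rest. I'll hold it there.

apply_moves([
  {"xyz": [0,0,0],"twist": 0,"jaw": -1},
  {"xyz": [0,0,0],"twist": 0,"jaw": -1},
  {"xyz": [0,0,0],"twist": 0,"jaw": -1},
  {"xyz": [0,0,0],"twist": 0,"jaw": -1},
  {"xyz": [0,0,0],"twist": 0,"jaw": -1},
])

```text
time: 18.12
ee_pos: [0.5828, -0.2368, 0.2078]
tcp_rot: [180.0, -0.6, -74.9]
wrist_force: [1.1, -0.6, -7.0]
opening: 0.0134
grasp_force: 68.6
```

apply_moves([
  {"xyz": [0,0,0],"twist": 0,"jaw": -1},
  {"xyz": [0,0,0],"twist": 0,"jaw": -1},
  {"xyz": [0,0,0],"twist": 0,"jaw": -1},
  {"xyz": [0,0,0],"twist": 0,"jaw": -1},
  {"xyz": [0,0,0],"twist": 0,"jaw": -1},
])

```text
time: 18.75
ee_pos: [0.5827, -0.2369, 0.2078]
tcp_rot: [180.0, -0.6, -74.9]
wrist_force: [0.0, 0.8, -6.4]
opening: 0.0128
grasp_force: 68.6
```

```bash
python3 w.py 2
```

```text
t 18.800 q mm [np.float64(-3.7), np.float64(-3.7)] world v mm/s -0.0 px 110
yaw -74.91 pos [ 0.5827 -0.2369  0.2078] lean [-0.002   0.0099] slope mrad 0.66 grip 68.6
```

apply_moves([
  {"xyz": [0,0,0],"twist": 0,"jaw": -1},
  {"xyz": [0,0,0],"twist": 0,"jaw": -1},
  {"xyz": [0,0,0],"twist": 0,"jaw": -1},
  {"xyz": [0,0,0],"twist": 0,"jaw": -1},
  {"xyz": [0,0,0],"twist": 0,"jaw": -1},
])

```text
time: 19.48
ee_pos: [0.5828, -0.2369, 0.2078]
tcp_rot: [180.0, -0.6, -74.9]
wrist_force: [1.8, 0.2, -6.8]
opening: 0.0131
grasp_force: 68.6
```

apply_moves([
  {"xyz": [0,0,0],"twist": 0,"jaw": -1},
  {"xyz": [0,0,0],"twist": 0,"jaw": -1},
  {"xyz": [0,0,0],"twist": 0,"jaw": -1},
  {"xyz": [0,0,0],"twist": 0,"jaw": -1},
  {"xyz": [0,0,0],"twist": 0,"jaw": -1},
])

```text
time: 20.1
ee_pos: [0.5827, -0.2369, 0.2078]
tcp_rot: [180.0, -0.6, -74.9]
wrist_force: [0.7, -0.2, -5.8]
opening: 0.0131
grasp_force: 68.6
```

apply_moves([
  {"xyz": [0,0,0],"twist": 0,"jaw": -1},
  {"xyz": [0,0,0],"twist": 0,"jaw": -1},
  {"xyz": [0,0,0],"twist": 0,"jaw": -1},
  {"xyz": [0,0,0],"twist": 0,"jaw": -1},
  {"xyz": [0,0,0],"twist": 0,"jaw": -1},
])

```text
time: 20.72
ee_pos: [0.5828, -0.2368, 0.2078]
tcp_rot: [180.0, -0.6, -74.9]
wrist_force: [0.5, -0.1, -6.0]
opening: 0.0128
grasp_force: 68.6
```

apply_moves([
  {"xyz": [0,0,0],"twist": 0,"jaw": -1},
  {"xyz": [0,0,0],"twist": 0,"jaw": -1},
  {"xyz": [0,0,0],"twist": 0,"jaw": -1},
  {"xyz": [0,0,0],"twist": 0,"jaw": -1},
  {"xyz": [0,0,0],"twist": 0,"jaw": -1},
])

```text
time: 21.35
ee_pos: [0.5828, -0.2369, 0.2078]
tcp_rot: [180.0, -0.6, -74.9]
wrist_force: [-0.5, 0.1, -5.8]
opening: 0.0134
grasp_force: 68.6
```

```bash
python3 w.py 2
```

```text
t 21.400 q mm [np.float64(-3.7), np.float64(-3.7)] world v mm/s -0.0 px 110
yaw -74.91 pos [ 0.5828 -0.2369  0.2078] lean [-0.002   0.0099] slope mrad 0.63 grip 68.6
```

The trolley has rested at about -4 mm for nearly 5 s over the lamp, so I'm handing the job in.

```bash
python3 -c "
from workcell import bot
print(bot.job_done())"
```

```text
the job is handed in; nothing more can be done
None
```

I handed the job in with the tray held about 7 mm off the glass centre and about 60 mm above it; the trolley had rested about 4 mm from the tray's middle, between the marks, for almost 5 s (no verdict was returned).

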